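# Bring the mouthpiece to the front of the parts carousel

## Task

Turn the parts carousel by pushing on its rim or rim pegs with the fingers, until the brass mouthpiece, the one part with a slim stem, stands at the front, squarely in line with the steel arrow on the board. Do not touch the parts standing on the carousel, leave them all sitting in their seats, and do not disturb the other things on the bench. Finish with the carousel at rest.

Things in the scene. Friction and masses are not known exactly. Their poses are not given: they have to be found in the camera images.
- board: fixed plywood board under the carousel, 240 x 240 x 12 mm, with an 80 mm wide tongue out to 180 mm from the centre on its front (-x) side, roughly towards the robot. On the tongue a dark steel arrow, 103 to 172 mm from the centre, its top 18 mm above the bench, points at the carousel's axis: it marks the front. Origin: centre of the underside, on that axis, at bench height.
- front_mark (a point): point fixed in space (does not turn) 55 mm from the carousel's axis straight towards the arrow, at the height of the disc's top (55 mm above the bench): where the axis of the part that faces front stands
- carousel: turning wooden disc, 200 mm across, 18 mm thick, on a 120 mm wide plinth. Origin: centre of its underside, on the upright axis, 37 mm above the bench; z up. Turns without limit either way, stiffly (about 0.15 N m: 1 to 2 N at a peg), stays where left, does not coast if pushed slowly. Four ring seats (5 mm high, 37 mm wide) on top, 55 mm from the axis at 0, 90, 180, 270 degrees, hold one part each.
- peg0 (a point): end of the rim peg that lies along the carousel's own +x; turns with it. Six alike steel pegs, round, 12 mm thick, stick out level from the rim to 143 mm from the axis, centre line 46 mm above the bench, every 60 degrees (0, 60, .. 300 from the carousel's +x). Between them, outside the rim, is free space down to the board (or the arrow).
- mouthpiece: brass cornet mouthpiece standing rim down in one of the seats with 1.5 mm play: 28 mm wide at the foot, narrowing to a slim 9 mm shank that points up, 66 mm tall, the tallest and the only one with a slim stem. Origin: centre of its underside.
- valve_cap: low domed brass cap, 28 mm wide, 18 mm tall, in a seat; origin: centre of its underside
- piston: plain solid brass cylinder, 28 mm wide, 42 mm tall, in a seat; origin: centre of its underside
- ferrule: open brass tube, 28 mm wide, 28 mm tall, in a seat; origin: centre of its underside
- oil_tin: bystander: closed yellow oil tin, 68 mm across, 150 mm tall, standing on the bench
- beech_block: bystander: grooved pair of beech blocks in one piece, 120 x 50 x 45 mm, on the bench beyond the carousel
- hammer: bystander: bench hammer lying on the bench
- screwdriver: bystander: screwdriver lying on the bench
- bowl: bystander: white bowl, 130 mm across, 60 mm tall, on the bench
- mandrel: bystander: lying steel bar, 32 mm across, 160 mm long

How it is judged:
By the outcome, as a careful person would: the job done as asked, in the order asked, and still so for the second after the job is handed in, with the robot touching nothing.
It also fails if it takes over 64 s, if anything falls off the work surface, if the arm or the gripper's body presses on something with over 40 N, if the wrist force passes 120 N, or if a joint passes its speed limit or range.

## Robot

A 6-joint arm with a two-finger parallel gripper is mounted at the origin on the work surface. World frame = base frame: x ahead of the robot, y to its left, z up, the work surface at z = 0. Lengths are in mm, angles in rad, forces in N, time in s.
With the tool pointing down it reaches from about 325 to 850 mm from the base axis. Payload 15.5 kg.
Tool frame: the origin (TCP) lies midway between the tips of the shut fingers; the grasp point (between the pads) lies 19 mm behind it; z points along the fingers, y is the direction in which the jaws open and shut (so a half turn about z gives the same grasp; the last joint's range is limited). The gripper opens to 91 mm and grips with 3 to 60 N. Pads are 32 mm wide; open, the fingers measure 118 mm over their backs; the gripper's body (76 mm by 178 mm) begins 60 mm behind the grasp point.
Start: joints at [1.25, 0.494, 1.345, -0, 1.302, -0.096], TCP at [139.315, 609.276, 213.915] pointing down, gripper open.
Joint ranges: [-2.91, 2.91], [-0.82, 2.16], [0.22, 2.67], [-1.22, 4.37], [0.12, 2.79], [-3.08, 3.08]. Speed limits (rad/s): [1.89, 1.89, 2.57, 3.01, 3.01, 3.01].

## Interface

Orientations are given as a unit quaternion [w, x, y, z].
In Python, from station import readout, cams, finish_job gives the robot as it stands. The module is installed in compiled form; this text tells all that it offers.
- The arm moves only by the tool step_arm, never from a script. Its argument "motion" is one flat list of numbers, 4 for each row, row after row: the shift along the tool's x, y, z in cm, then the turn about the tool's z in degrees. In form: [dx, dy, dz, twist, dx, dy, dz, twist, ...]. A call has exactly 8 rows; each row shifts and turns the commanded pose from where the row before left it, along the tool's axes as they then stand; what a row does not reach is not made up. A row lasts 1/12 s, in which the tool goes at most 41.7 mm and 7.16 degrees, less where a joint would pass 70% of its speed; a pose out of reach is approached as far as the arm can. A call is refused whole if a number of a shift passes 4.17 or a number of a turn 7.16, either way. A call with a gripper value outside its range is refused whole. "grip" is the opening, from 0 (shut) to 1 (fully open), set as the call begins (left out, the last holds). The fingers move at their own pace and stop on an object; "force" is the grip in N (left out, the last holds). Time passes only in rows, so rows that do not move let the fingers close, or fill a call up. It gives the time, the measured TCP pose, the force and the opening at its end, in the units of the state.
- readout.get_state(): the state, without advancing time (a new reading comes with each control period).
- cams.read_camera(name): name is "scene" or "top" or "wrist"; returns (picture, depth): 384x512x3 uint8, blue, green, red; 384x512 float32, mm along the optical axis (not along the pixel's ray), 0 where there is no reading.
- cams.camera_params(name): a dict with "fx", "fy", "cx", "cy" (pixels), "D" ([k1, k2, p1, p2, k3] as OpenCV has them; the pictures are not rectified), "pose" (4x4, takes a point from camera to world coordinates); the wrist camera has in their place "tool_from_camera" (4x4, takes a point from camera to tool coordinates, whose origin is the TCP and whose axes are the flange's). Camera axes: x right, y down, z forward; pixel columns grow to the right and rows downward; lengths in mm; the calibration is good to about 2 mm. A picture is of the moment at which its call begins: read the wrist's pose just before it. camera_params takes no time and is no camera call.
- finish_job(): hands the job in, once; it reports no verdict.
The state is a dict: "clock": time; "q": joint angles; "joint_vel": joint speeds; "joint_efforts": joint torques, N m; "ee_pos": TCP position; "tcp_rot": TCP orientation; "force": force on the tool from outside, world axes, zero at the start; "wrist_torque": the same for the moment, N m; "opening": finger opening in mm.
Only numpy, scipy, OpenCV 4.12 (cv2) and the standard library are available. Lean on these libraries where they do the work, as an engineer would, in place of code of your own. Each camera call takes 0.05 s, during which the arm holds its last target. There are 200 camera calls.

## Working session

There is one attempt and no reset: what is moved stays moved. The work goes in short steps, Python scripts to look and compute and a tool call to move; the robot and the scene stay as the last step left them, time stands still between calls to the robot, and variables do not carry over. Pictures are saved under pics/ and viewed, about 8 in all and at most 12, crops included, and the job is handed in when it is done.

Besides the shell and the picture viewer there is one more tool, called after "Request:" as a command line: name --argument value ..., lists and objects as JSON in quotes. step_arm: Moves the arm, as the interface text tells. Its arguments: {"type":"object","properties":{"motion":{"type":"array"},"grip":{"type":"number"},"force":{"type":"number"}},"required":["motion"]}

```bash
mkdir -p pics; cat > h.py <<'E'
import numpy as np, cv2
from station import readout, cams, finish_job
def shot(n,save=None):
    s=readout.get_state(); im,d=cams.read_camera(n); p=cams.camera_params(n)
    if save: cv2.imwrite('pics/'+save,im)
    return s,im,d,p
def K(p): return np.array([[p['fx'],0,p['cx']],[0,p['fy'],p['cy']],[0,0,1.]]),np.array(p['D'],float)
def ray(p,uv,z):
    k,D=K(p); T=np.array(p['pose'])
    q=cv2.undistortPoints(np.array(uv,float).reshape(-1,1,2),k,D).reshape(-1,2)
    d=np.c_[q,np.ones(len(q))]@T[:3,:3].T; o=T[:3,3]
    return o+d*((z-o[2])/d[:,2])[:,None]
def proj(p,P):
    k,D=K(p); W=np.linalg.inv(np.array(p['pose']))
    return cv2.projectPoints(np.array(P,float),cv2.Rodrigues(W[:3,:3])[0],W[:3,3],k,D)[0].reshape(-1,2)
E
python3 - <<'E'
from h import *
s,a,_,p=shot('top','top0.png'); print(s); print(np.array(p['pose']).round(2))
s,b,_,p=shot('scene','scene0.png');print(np.array(p['pose']).round(2))
E
```

```text
{'clock': 0.0, 'q': array([ 1.25051286e+00,  4.94178511e-01,  1.34614711e+00, -1.95854885e-05,
        1.30252592e+00, -9.54886234e-02]), 'joint_vel': array([-0.00077262, -0.0020302 ,  0.0013713 , -0.00053908, -0.00030482,
       -0.00020245]), 'joint_efforts': array([-8.28980810e-04, -8.78806686e+01, -3.81872249e+01,  7.07981992e-02,
        5.29229140e-02,  6.62617072e-05]), 'ee_pos': array([139.18657834, 608.89473399, 213.3357724 ]), 'tcp_rot': array([-1.20674014e-04,  1.12158307e-01,  9.93690152e-01, -6.17837459e-04]), 'force': array([-0.52104457,  0.42878933, -0.51694765]), 'wrist_torque': array([-0.00794714, -0.01897783,  0.00333212]), 'opening': 91.13495231997871}
[[-3.00000e-02 -9.90000e-01  1.40000e-01  3.36540e+02]
 [-1.00000e+00  2.00000e-02 -1.00000e-02  2.33800e+01]
 [ 1.00000e-02 -1.40000e-01 -9.90000e-01  1.46625e+03]
 [ 0.00000e+00  0.00000e+00  0.00000e+00  1.00000e+00]]
[[-6.8000e-01  5.1000e-01 -5.3000e-01  1.3202e+03]
 [ 7.4000e-01  4.5000e-01 -5.1000e-01  7.1459e+02]
 [-2.0000e-02 -7.4000e-01 -6.8000e-01  9.9169e+02]
 [ 0.0000e+00  0.0000e+00  0.0000e+00  1.0000e+00]]
```

View pics/top0.png

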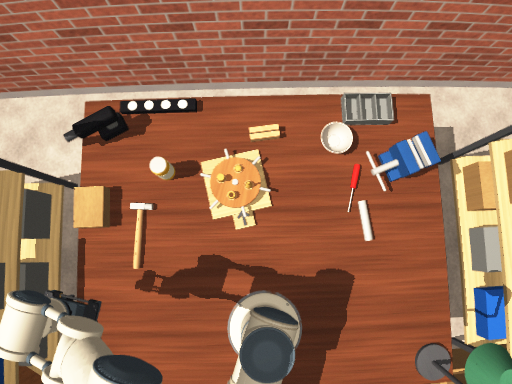

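View pics/scene0.png

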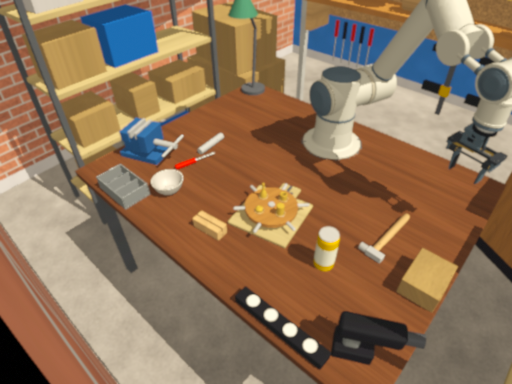

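The top view shows the carousel disc centred near (236,183) and the tongue with the arrow near (244,215). The oil tin is at (161,167). The scene view shows the mouthpiece near (264,190). I'll enlarge both views and measure the disc.

```bash
python3 - <<'E'
from h import *
a=cv2.imread('pics/top0.png');b=cv2.imread('pics/scene0.png')
A=cv2.resize(a[143:233,195:275],None,fx=5,fy=5,interpolation=cv2.INTER_CUBIC)
B=cv2.resize(b[178:248,225:315],None,fx=5,fy=5,interpolation=cv2.INTER_CUBIC)
c=np.zeros((450,850,3),np.uint8);c[:450,:400]=A;c[:350,400:]=B
cv2.imwrite('pics/c0.png',cv2.resize(c,(800,424)))
p=cams.camera_params('top')
hsv=cv2.cvtColor(a,cv2.COLOR_BGR2HSV)
for uv in [(236,172),(228,190),(210,165),(245,220),(220,200)]: print(uv,hsv[uv[1],uv[0]])
# board: corners outline ; plywood mask
m=cv2.inRange(hsv,(12,60,150),(30,150,255)); m[:, :198]=0;m[:,275:]=0;m[:145]=0;m[235:]=0
print(m.sum()/255)
print(ray(p,[(236,183)],55),ray(p,[(244,215)],18))
E
```

```text
(236, 172) [ 22 122 254]
(228, 190) [ 16 160 248]
(210, 165) [ 25  85 253]
(245, 220) [ 16  75 142]
(220, 200) [ 14 163 242]
1869.0
[[563.08127368  97.62217936  55.        ]] [[439.75614123  70.09557329  18.        ]]
```

View pics/c0.png

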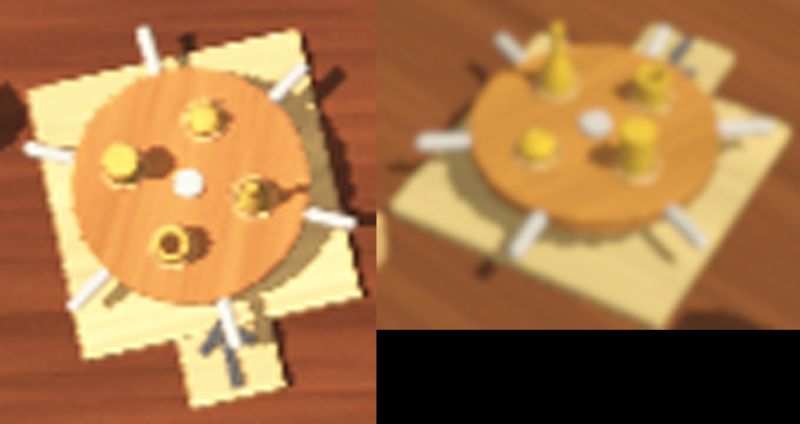

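The crop (4.7x) shows the axis hub at (188,183), the mouthpiece on the right near (250,195), and the ferrule front-left. The cap is at the back, the piston on the left, and the arrow tail at (237,385). One peg points nearly the same way as the mouthpiece. The carousel needs roughly -64° (clockwise from above). Next I'll do the geometry and work out the first move.

```bash
python3 - <<'E'
from h import *
p=cams.camera_params('top')
f=lambda x,y:(195+x/4.706,143+y/4.706)
ax=ray(p,[f(188,183)],60)[0];print('axis',ax)
# board corners z12
for n,uv,z in [('cornBL',(28,93),12),('cornTR2',(298,30),12),('cBR',(362,293),12),('cFL',(85,358),12),('arrowtail',(237,385),18),('ferr',(172,243),83),('mp',(250,196),75),('cap',(205,117),70),('piston',(122,160),97)]+[('peg',q,46) for q in [(147,30),(303,70),(352,222),(234,345),(74,303),(28,148)]]:
    P=ray(p,[f(*uv)],z)[0]; d=P-ax; print(n,P.round(0),np.hypot(*d[:2]).round(0),np.degrees(np.arctan2(d[1],d[0])).round(1))
w=cams.camera_params('wrist');print(np.array(w['tool_from_camera']).round(3),w['fx'],w['cx'],w['cy'])
E
```

```text
axis [566.77898381 101.38359708  60.        ]
cornBL [657. 241.  12.] 166.0 57.2
cornTR2 [707.   6.  12.] 169.0 -34.1
cBR [476. -42.  12.] 170.0 -122.2
cFL [427. 194.  12.] 168.0 146.5
arrowtail [401.  66.  18.] 170.0 -167.8
ferr [514. 114.  83.] 54.0 166.6
mp [552.  50.  75.] 53.0 -105.8
cap [620.  86.  70.] 56.0 -16.2
piston [581. 152.  97.] 53.0 74.5
peg [702. 135.  46.] 139.0 14.0
peg [663.   3.  46.] 138.0 -45.4
peg [533. -34.  46.] 140.0 -104.1
peg [433.  66.  46.] 139.0 -165.4
peg [471. 198.  46.] 137.0 134.7
peg [602. 236.  46.] 139.0 75.2
[[-0.00000e+00 -9.67000e-01 -2.55000e-01  7.16040e+01]
 [ 1.00000e+00 -0.00000e+00 -1.00000e-03  9.55000e-01]
 [ 1.00000e-03 -2.55000e-01  9.67000e-01 -1.71082e+02]
 [ 0.00000e+00  0.00000e+00  0.00000e+00  1.00000e+00]] 289.8564096062881 257.16517733561614 187.55638999238096
```

Axis ≈ (567,100.5), front at -168.1°, the mouthpiece's peg at -105.2°, so the turn is about -63°. Plan: straddle that peg with the fingers partly open and swing it around. First I'll twist the tool and travel above it.

Request:
step_arm --motion '[0,0,0,5.8,0,0,0,5.8,0,0,0,5.8,0,0,0,5.8,0,0,0,5.8,0,0,0,5.8,0,0,0,5.8,0,0,0,5.8]' --grip 0.4

```text
clock: 0.77
ee_pos: [139.3, 609.0, 213.6]
tcp_rot: [0.0, 0.497, 0.868, -0.0]
force: [0.5, -0.4, 0.4]
opening: 40.7
```

Request:
step_arm --motion '[0,0,0,5.8,0,0,0,5.8,0,0,0,5.8,0,0,0,5.8,0,0,0,5.8,0,0,0,5.8,0,0,0,5.8,0,0,0,5.8]'

```text
clock: 1.43
ee_pos: [139.2, 609.0, 213.5]
tcp_rot: [0.0, 0.798, 0.602, -0.0]
force: [0.3, -1.0, 0.1]
opening: 36.7
```

Request:
step_arm --motion '[-2.1,2.27,0,0,-2.1,2.27,0,0,-2.1,2.27,0,0,-2.1,2.27,0,0,-2.1,2.27,0,0,-2.1,2.27,0,0,-2.1,2.27,0,0,-2.1,2.27,0,0]'

```text
clock: 2.1
ee_pos: [269.1, 397.0, 213.8]
tcp_rot: [0.0, 0.797, 0.604, -0.0]
force: [1.3, 0.3, -0.5]
opening: 36.3
```

Request:
step_arm --motion '[-2.1,2.27,0,0,-2.1,2.27,0,0,-2.1,2.27,0,0,-2.1,2.27,0,0,-2.1,2.27,0,0,-2.1,2.27,0,0,-2.1,2.27,0,0,-2.1,2.27,0,0]'

```text
clock: 2.77
ee_pos: [398.6, 186.2, 213.8]
tcp_rot: [-0.0, 0.797, 0.604, -0.0]
force: [1.0, -0.1, -0.3]
opening: 36.2
```

Request:
step_arm --motion '[-2.1,2.27,0,0,-2.1,2.27,0,0,-2.1,2.27,0,0,-2.1,2.27,0,0,-2.1,2.27,0,0,-2.1,2.27,0,0,-2.1,2.27,0,0,0,0,0,0]'

```text
clock: 3.43
ee_pos: [514.1, -0.9, 213.8]
tcp_rot: [0.001, 0.798, 0.603, 0.0]
force: [-0.8, -0.1, -0.2]
opening: 36.6
```

```bash
cat >> h.py <<'E'
from scipy.spatial.transform import Rotation as R
def wshot(save):
    s,im,d,p=shot('wrist',save)
    T=np.eye(4); w,x,y,z=s['tcp_rot']; T[:3,:3]=R.from_quat([x,y,z,w]).as_matrix(); T[:3,3]=s['ee_pos']
    p=dict(p); p['pose']=T@np.array(p['tool_from_camera']); return s,im,d,p
E
python3 - <<'E'
from h import *
import pickle
s,im,d,p=wshot('w1.png'); pickle.dump((s,im,d,p),open('w1.pkl','wb')); print(s['ee_pos'])
E
```

```text
[514.12071091  -0.86028354 213.75324169]
```

View pics/w1.png

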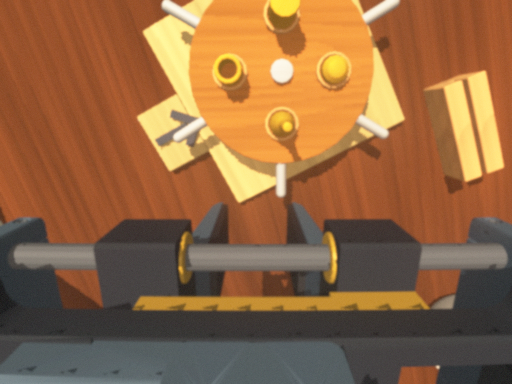

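The wrist view shows the hub at (282,71), the mouthpiece at (281,122) and its peg tip at (281,190). The front peg tip is at (178,136), the right peg tip at (384,133), the top-left tip at (167,7) and the top-right tip at (396,3). The arrow tail is at (162,137).

```bash
python3 - <<'E'
from h import *
import pickle
s,im,d,p=pickle.load(open('w1.pkl','rb'))
hsv=cv2.cvtColor(im,cv2.COLOR_BGR2HSV)
L=lambda uv,z:ray(p,[uv],z)[0]
hub=L((282,71),60)
pegs=np.array([L(q,46) for q in [(178,136),(281,193),(386,134),(396,3),(167,6)]])
# circle fit through peg ends
A=np.c_[2*pegs[:,:2],np.ones(5)];c=np.linalg.lstsq(A,(pegs[:,:2]**2).sum(1),rcond=None)[0][:2]
print('hub',hub.round(1),'circle',c.round(1), np.hypot(*(pegs[:,:2]-c).T).round(0))
for q in pegs: v=q[:2]-c;print(q.round(0),np.degrees(np.arctan2(v[1],v[0])).round(1))
for n,uv,z in [('tail',(161,138),18),('BR',(240,201),12),('R2',(405,119),12),('tongL',(176,170),12),('tongR',(138,119),12),('mpfoot',(281,123),60)]:
    P=L(uv,z);v=P[:2]-c;print(n,P.round(1),np.hypot(*v).round(0),np.degrees(np.arctan2(v[1],v[0])).round(1))
E
```

```text
hub [570.5 101.2  60. ] circle [572.1 101.5] [138. 138. 139. 138. 139.]
[438.  67.  46.] -165.6
[536. -32.  46.] -105.3
[671.   4.  46.] -44.6
[705. 136.  46.] 14.6
[472. 198.  46.] 135.8
tail [409.   70.5  18. ] 166.0 -169.3
BR [479.9 -37.8  12. ] 167.0 -123.5
R2 [711.7   9.1  12. ] 167.0 -33.5
tongL [411.3  26.   12. ] 178.0 -154.8
tongR [387.3 101.   12. ] 185.0 -179.8
mpfoot [555.8  49.5  60. ] 54.0 -107.4
```

Request:
step_arm --motion '[-0.68,1.37,0,0,-0.68,1.37,0,0,0,0,2,0,0,0,2,0,0,0,2,0,0,0,2,0,0,0,2,0,0,0,2,0]'

```text
clock: 4.15
ee_pos: [533.5, -16.5, 93.0]
tcp_rot: [-0.0, 0.797, 0.604, -0.0]
force: [0.1, 0.7, -0.1]
opening: 36.7
```

Request:
step_arm --motion '[0,0,1,0,0,0,1,0,0,0,1,0,0,0,1,0,0,0,1,0,0,0,1,0,0,0,0,0,0,0,0,0]'

```text
clock: 4.82
ee_pos: [533.9, -17.3, 33.5]
tcp_rot: [-0.0, 0.797, 0.604, -0.0]
force: [1.5, -0.5, 0.2]
opening: 36.6
```

Request:
step_arm --motion '[0.01,-0.43,0,3.2,0.01,-0.43,0,2,0.01,-0.43,0,2,0.01,-0.43,0,2,0.01,-0.43,0,2,0.01,-0.43,0,2,0.01,-0.43,0,2,0.01,-0.43,0,2]'

```text
clock: 5.48
ee_pos: [503.5, -2.9, 34.6]
tcp_rot: [0.0, 0.879, 0.477, 0.001]
force: [0.5, -1.3, 0.2]
opening: 36.5
```

Request:
step_arm --motion '[0.01,-0.43,0,2,0.01,-0.43,0,2,0.01,-0.43,0,2,0.01,-0.43,0,2,0.01,-0.43,0,2,0.01,-0.43,0,2,0.01,-0.43,0,2,0.01,-0.43,0,2]'

```text
clock: 6.15
ee_pos: [477.7, 19.7, 34.6]
tcp_rot: [0.0, 0.937, 0.35, 0.001]
force: [1.1, -1.3, 0.1]
opening: 36.2
```

Request:
step_arm --motion '[0.01,-0.43,0,2,0.01,-0.43,0,2,0.01,-0.43,0,2,0.01,-0.43,0,2,0.01,-0.43,0,2,0.01,-0.43,0,2,0.01,-0.43,0,2,0.01,-0.43,0,2]'

```text
clock: 6.82
ee_pos: [459.1, 48.6, 34.5]
tcp_rot: [0.0, 0.976, 0.217, 0.0]
force: [-0.5, -1.2, -0.5]
opening: 36.8
```

Request:
step_arm --motion '[0.01,-0.43,0,2,0.01,-0.43,0,2,0.01,-0.43,0,2,0.01,-0.43,0,2,0.01,-0.43,0,2,0.01,-0.43,0,2,0.01,-0.43,0,2,0,0,0,0]'

```text
clock: 7.48
ee_pos: [449.7, 77.6, 34.4]
tcp_rot: [0.0, 0.995, 0.096, 0.0]
force: [0.1, -0.6, -0.2]
opening: 36.5
```

```bash
python3 - <<'E'
from h import *
import pickle
s,im,d,p=wshot('w2.png'); pickle.dump((s,im,d,p),open('w2.pkl','wb'));
s,im,d,p=shot('top','top2.png');c=cv2.resize(im[143:233,195:275],None,fx=5,fy=5,interpolation=cv2.INTER_CUBIC)
o=np.zeros((450,912,3),np.uint8);o[:,:400]=c;o[:384,400:]=cv2.imread('pics/w2.png')
cv2.imwrite('pics/c2.png',cv2.resize(o,(798,394)));print(s['ee_pos'])
E
```

```text
[449.9188311   77.40812147  34.3826979 ]
```

View pics/c2.png

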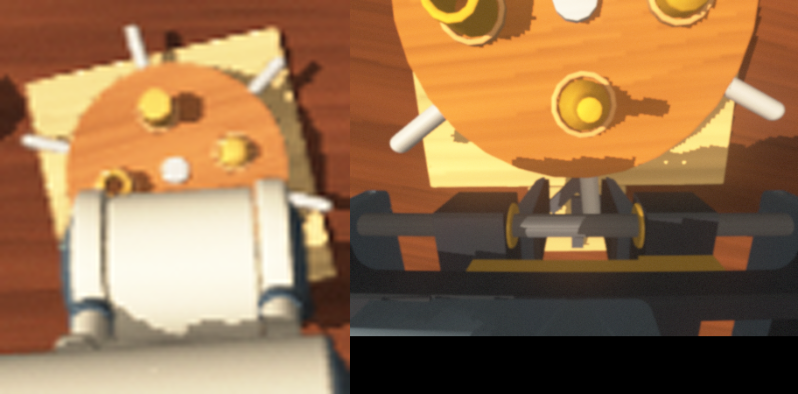

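The wrist half shows the mouthpiece nearly at the front, its peg against the right-hand finger, and the board's front edge running (430,187)–(725,184). In the top view the arm hides the front. I'll measure the remaining angle.

```bash
cat > m.py <<'E'
from h import *
import pickle,sys
def ang(v): return np.degrees(np.arctan2(v[1],v[0]))
E
python3 - <<'E'
from m import *
s,im,d,p=pickle.load(open('w2.pkl','rb'))
L=lambda uv,z:ray(p,[uv],z)[0]
f=lambda x,y:((x-350)/.875,y/.875)
e=L(f(725,184),12)-L(f(432,187),12); print('edge normal front',ang((e[1],-e[0])), ang((-e[1],e[0])),np.hypot(*e[:2]))
c=np.array([570,101.])
for a,b in [((398,145),(434,116)),((778,112),(736,86)),((588,205),(589,180))]:
    A=L(f(*a),46);B=L(f(*b),46);print('peg',A.round(0),ang(A[:2]-c),np.hypot(*(A[:2]-c)),'own dir',ang((A-B)))
M=L(f(583,105),60);print('seat ring',M.round(1),ang(M[:2]-c),np.hypot(*(M[:2]-c)))
E
```

```text
edge normal front -168.37736026538136 11.622639734618652 239.26688751101486
peg [470. 199.  46.] 135.62850864745567 140.39086661364695 own dir 135.80487669843086
peg [537. -35.  46.] -103.67070744084812 140.17171203326197 own dir -106.31932478679337
peg [452.  70.  46.] -165.20639696397515 121.58318917254904 own dir -170.33012014578802
seat ring [517.1  87.   60. ] -165.18079835610453 54.75685724726829
```

About 4° remains. I'll push slowly, back the finger off the peg, rise and move back for a clear look.

Request:
step_arm --motion '[0,-0.22,0,1,0,-0.22,0,1,0,-0.22,0,1,0,-0.22,0,1,0,0,0,0,0,0,0,0,0,0.5,0,0,0,0.6,0,0]'

```text
clock: 8.25
ee_pos: [449.4, 74.8, 33.9]
tcp_rot: [-0.0, 0.998, 0.063, -0.0]
force: [-0.1, -0.5, 0.1]
opening: 36.6
```

Request:
step_arm --motion '[0,0,0,0,0,0,-1,0,0,0,-2,0,0,0,-2,0,0,0,-2.5,0,0,0,-2.5,0,0,0,-2.5,0,0,0,-2.5,0]'

```text
clock: 8.92
ee_pos: [449.1, 74.6, 185.2]
tcp_rot: [-0.0, 0.998, 0.062, -0.0]
force: [-0.3, 0.1, -1.2]
opening: 36.7
```

Request:
step_arm --motion '[0,0,-2,0,-1,0,-2,0,-1,0,-2,0,-1,0,-2,0,-1,0,0,0,-1,0,0,0,0,0,0,0,0,0,0,0]'

```text
clock: 9.58
ee_pos: [399.2, 68.6, 263.2]
tcp_rot: [-0.0, 0.998, 0.062, -0.001]
force: [-0.0, -0.3, 0.9]
opening: 36.4
```

```bash
python3 - <<'E'
from m import *
s,im,d,p=wshot('w3.png'); pickle.dump((s,im,d,p),open('w3.pkl','wb'));print(s['ee_pos'],s['clock'])
cv2.imwrite('pics/w3b.png',cv2.resize(im[:300],(800,469)))
E
```

```text
[399.16256471  68.62839718 263.22735235] 9.5833
```

View pics/w3b.png

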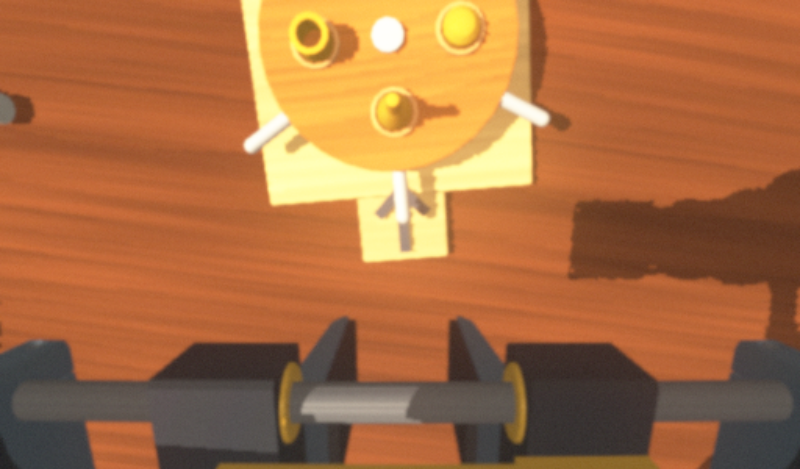

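The front peg (base (399,174), tip (403,219)) overlies the arrow, whose tail is at (405,250). The board's front corners are (271,206) and (532,184). Now I'll measure the residual with masks.

```bash
cat >> m.py <<'E'
def measure(s,im,d,p,sc=800/512):
    L=lambda uv,z:ray(p,np.array(uv,float).reshape(-1,2),z)
    hsv=cv2.cvtColor(im,cv2.COLOR_BGR2HSV)
    m=cv2.inRange(hsv,(0,0,160),(180,70,255)); m[165:]=0
    n,lab,st,ce=cv2.connectedComponentsWithStats(m)
    for i in range(1,n):
        if st[i,4]<40: continue
        ys,xs=np.where(lab==i); P=L(np.c_[xs,ys],52)[:,:2]; c0=P.mean(0)
        u=np.linalg.svd(P-c0)[2][0] if len(P)<5000 else [0,0]
        print('white',ce[i].round(0),st[i,4],c0.round(1),'dir',round(ang(u),1),'mod60',round(ang(u)%60,1),'azim',round(ang(c0-C),2))
    # arrow: dark grey
    print('edge',L(np.array([(271,206),(532,184)])/sc,12).round(1).tolist())
C=np.array([570,101.])
E
python3 - <<'E'
from m import *
s,im,d,p=pickle.load(open('w3.pkl','rb')); measure(s,im,d,p)
sc=800/512; L=lambda uv,z:ray(p,[np.array(uv)/sc],z)[0][:2]
e=L((532,184),12)-L((271,206),12); print('front via edge',ang((e[1],-e[0])))
e=L((448,256),12)-L((365,262),12); print('via tongue',ang((e[1],-e[0])), 'tongue mid az',ang((L((448,256),12)+L((365,262),12))/2-C))
print('hub',L((388,35),60),'seat',L((394,111),60),'tail',L((405,249),18),ang(L((405,249),18)-C))
T=[L((248,147),46),L((547,120),46),L((403,219),46)]
for t in T: print(ang(t-C),np.hypot(*(t-C)))
l=L((271,206),12);r=L((532,184),12); print('sides',l,r,'mid',(l+r)/2,ang((l+r)/2-C))
E
```

```text
white [248.  22.] 361 [572.3 102.4] dir 166.9 mod60 46.9 azim 31.53
white [335.  70.] 300 [532.2 -12. ] dir 71.9 mod60 11.9 azim -108.5
white [170.  84.] 296 [489.4 190.7] dir 133.4 mod60 13.4 azim 131.94
white [255. 130.] 363 [446.   77.5] dir -167.6 mod60 12.4 azim -169.27
edge [[427.1, 194.1, 12.0], [476.2, -40.6, 12.0]]
front via edge -168.18309990531102
via tongue -168.71671256990047 tongue mid az -168.21094581346418
hub [569.58798029 100.91762998] seat [516.59642079  90.00249103] tail [403.5199643   66.82059202] -168.39803028962513
131.66540777934932 140.97136783865722
-107.62536057599526 141.127603167335
-168.22164004814675 139.55202029478835
sides [427.10231017 194.13127516] [476.21969102 -40.63441127] mid [451.66100059  76.74843194] -168.41855694227303
```

Peg angles average about -168.2° and the seat/hub line is -168.4°. The front, from the arrow tail, board edge and tongue, is -168.4°. So it is aligned to within about 0.5°, the parts are all seated, and the gripper is well clear. I'll hand it in.

```bash
python3 -c "
from h import *
s=readout.get_state();print(s['clock'],abs(s['joint_vel']).max(),s['force']);print(finish_job())"
```

```text
9.6333 0.013037785849342776 [ 0.16404559 -0.5182467   1.00898189]
the job is handed in; nothing more can be done
None
```

I turned the carousel about 63° clockwise (seen from above), and the brass mouthpiece now stands at the front, in line with the arrow. I did it by straddling the peg nearest the mouthpiece and pushing it slowly round. A last push of about 4° lined it up, then I backed the fingers off and lifted clear.

- **Alignment:** in the final wrist view, the line from the carousel's centre to the mouthpiece's seat is at -168.4°. The arrow and board edges give -168.2° to -168.7°, about -168.4° overall. The individual peg readings spread from -167.6° to -169.3°, averaging about -168.2°, so the error is probably within 0.5°.
- **Parts:** the mouthpiece, ferrule and valve cap are visibly in their seats in that last view. The piston was outside the frame, so I did not check it after the turn; I last saw it seated before turning.
- **Contact and time:** the force readings at the end of each move stayed under about 2 N. The job took 9.6 s, with the arm lifted clear and essentially still at hand-in.
- **Not checked:** I did not take a second picture to confirm the carousel was at rest. I also did not look at the other bench items again; the arm's path stayed above or away from them.

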